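# Clamp a porcelain tile in the decorating fixture

### The job

Get the porcelain tile ready for painting: slide it along the fixture's channel until it is home against the brass stop bar and bed it there by keeping it pressed against the bar with 5 to 10 N for about half a second. Then push the red-knobbed toggle handle over its centre so that the clamp snaps down onto the tile and holds it there. Feel your way, for the stop bar has been reset for this batch and porcelain chips: never push the tile harder than 15 N or the fixture and its handle harder than 22 N, and leave the pots and porcelain around it standing where they are.

Things in the scene. Friction and masses are not known exactly. Their poses are not given: they have to be found in the camera images.
- jig: Fixed tile fixture: grey bed, x -120..120, y -65..115 mm, 20 mm thick. Origin: on the table under the middle of the channel; x along the channel from its open end to the brass stop, y to the clamp side, z up. Channel floor: bed top, z = 20 mm. Wooden rails 8 mm high, 10 mm wide leave a channel 106 mm wide (y -53..53).
- stop_zone (a point): Point on the channel floor, at (87, 0, 20) mm of the fixture: the middle of the range in which the brass stop bar may be set. The bar is fixed; its near face stands square across at x = 72 to 102 mm, not measured: find it by pushing the tile up to it with a force check. Bar: 92 mm wide, 16 mm high, 18 mm thick, plus two 10 mm high screw heads. Axes as the fixture's.
- tile: White porcelain tile with a blue border line, 100 x 100 x 10 mm, 0.18 to 0.35 kg, lying flat and loose in the channel, short of the stop. Origin: centre of its underside; axes within a few degrees of the fixture's. Sliding it takes about 1 to 3 N. It is home when its +x edge touches the brass bar.
- clamp (a joint): Toggle clamp: 0 = open (arm raised, handle leaning to the fixture's +y), grows as it closes. Over-centre spring: resists up to 0.5 rad, then flies on by itself until its rubber pad sits on the tile at about 1.0 rad; let go earlier, it falls back open. A level push on the knob towards the fixture's -y takes 5 to 12 N at first, then less and less.
- pivot (a point): Pivot of the clamp, at (55, 85, 50) mm of the fixture, axis along x, between steel cheeks 62 mm high. Axes as the fixture's. Closed, the arm reaches 55 mm level from here to -y with the pad under its end. Open, arm and pad overhang the channel only above 80 mm from the table, at x 45..65 mm of the fixture.
- clamp_knob (a point): Centre of the red ball knob, 22 mm across, on the end of the clamp's handle (rod 12 mm, sleeve 17 mm), 100 mm from the pivot. At joint angle q it is at fixture x = 55, y = 85 + 100 sin(0.5 - q), z = 50 + 100 cos(0.5 - q) mm. Open: y 133, z 138; at the centre: y 85, z 150; closed: y 37, z 138 mm.
- pot_a: White lidded pot, 60 mm across, 70 mm high, standing beyond the fixture. Origin: centre of its underside. Not to be moved.
- pot_b: White pot with a blue lid, 60 mm across, 70 mm high, standing beside the fixture on its -y side. Origin: centre of its underside. Not to be moved.
- brush_cup: Green cup of brushes, 64 mm across, 155 mm high with the brushes. Origin: centre of its underside. Not to be moved.
- dome: White porcelain dome blank, 130 mm across, 145 mm high. Origin: centre of its underside. Not to be moved.
- vase: Small blue vase, 98 mm across, 145 mm high. Origin: centre of its underside. Not to be moved.
- bowl: Grey bowl, 120 mm across, 45 mm high. Origin: centre of its underside. Not to be moved.
There are look-alikes about, which are no part of the job. Leave any purple look-alike of the tile alone.

How it is judged:
By the outcome, as a careful person would: the job done as asked, in the order asked, and still so for the second after the job is handed in, with the robot touching nothing.
It also fails if it takes over 64 s, if anything falls off the work surface, if the arm or the gripper's body presses on something with over 40 N, if the wrist force passes 120 N, or if a joint passes its speed limit or range.

### The arm

A 6-joint arm with a two-finger parallel gripper is mounted at the origin on the work surface. World frame = base frame: x ahead of the robot, y to its left, z up, the work surface at z = 0. Lengths are in mm, angles in rad, forces in N, time in s.
With the tool pointing down it reaches from about 300 to 775 mm from the base axis. Payload 14.6 kg.
Tool frame: the origin (TCP) lies between the finger pads; the fingertips stand manip.tip_reach ahead of it and the grasp point (between the pads) lies 5 mm behind it (manip.tip_reach is the distance from the TCP to the fingertips, in mm); z points along the fingers, y is the line along which they close (so a half turn about z gives the same grasp; the last joint's range is limited). The gripper opens to 94 mm and grips with 3 to 60 N. Pads are 16 mm wide; open, the fingers measure 119 mm over their backs; the gripper's body (75 mm by 177 mm) begins 78 mm behind the grasp point.
Start: joints at [-1.4, 0.3, 1.521, -0, 1.321, -0.067], TCP at [129.554, -534.514, 219.446] pointing down, gripper open.
Joint ranges: [-3.03, 3.03], [-0.79, 2.21], [0.23, 2.52], [-1.04, 4.18], [0, 3.07], [-2.55, 2.55]. Speed limits (rad/s): [2.22, 2.22, 2.57, 3.14, 3.14, 3.14].

### API

Orientations are given as [roll, pitch, yaw] about the fixed x, y, z axes, in that order (R = Rz(yaw) Ry(pitch) Rx(roll)).
In Python, from cell import manip gives the robot as it stands. The module is installed in compiled form; this text tells all that it offers.
- The arm moves only by the shell command python3 -m creep 'ROWS' [FORCE]. ROWS is JSON, a list of rows, each a list of 3 entries, a list of its own where there are three numbers: the opening, from -1 (shut) to 1 (fully open), then the shift along the tool's x, y, z in cm, then the turn about the tool's z in units of 5 degrees (1.0 is 5 degrees). In form: [[grip, [tx, ty, tz], roll], ...]. A call has 1 to 12 rows; each row is the pose to reach, as a shift and turn from the pose commanded when the call began, along the tool's axes at that moment; what a row does not reach only later rows make up. A row lasts 1/10 s, in which the tool goes at most 50 mm and 8.59 degrees, less where a joint would pass 70% of its speed; a pose out of reach is approached as far as the arm can. A call with a gripper value outside its range is refused whole. The fingers move at their own pace and stop on an object; FORCE is the grip in N (left out, the last holds). Time passes only in rows, so rows that repeat a pose let the fingers close. It gives the time, the measured TCP pose, the force, the opening and the grip force at its end, in the units of the state.
- manip.read_state(): the state, without advancing time (a new reading comes with each control period).
- manip.camera(name): name is "scene" or "top" or "wrist"; returns the picture (420x560x3 uint8, red, green, blue); there is no depth.
- manip.camera_params(name): a dict with "fovy" (degrees; the focal length in pixels is half the picture's height over the tangent of half this angle, whatever the lens; pixels are square), "cx", "cy" (the principal point, pixels), "origin" and "attitude" of the camera in the world. Camera axes: x right, y down, z forward; pixel columns grow to the right and rows downward; lengths in mm; the calibration is good to about 2 mm. A picture is of the moment at which its call begins: read the wrist's pose just before it. camera_params takes no time and is no camera call; for the wrist camera it gives the pose at the moment of the call.
- manip.sign_off(): hands the job in; it is judged then, once.
The state is a dict: "clock": time; "joints": joint angles; "qd": joint speeds; "effort": joint torques, N m; "eef_pos": TCP position; "eef_rot": TCP orientation; "wrist_force": force on the tool from outside, world axes, zero at the start; "moment": the same for the moment, N m; "finger_gap": finger opening in mm; "finger_force": force on a finger pad.
Only numpy, scipy, OpenCV 4.12 (cv2) and the standard library are available. Lean on these libraries where they do the work, as an engineer would, in place of code of your own. Each camera call takes 0.05 s, during which the arm holds its last target. There are 200 camera calls.

## Working session

There is one attempt and no reset: what is moved stays moved. The work goes in short steps, Python scripts to look and compute and a shell command to move; the robot and the scene stay as the last step left them, time stands still between calls to the robot, and variables do not carry over. Pictures are saved under pics/ and viewed, at most 10 in all, crops included, and the job is handed in when it is done.

```bash
mkdir -p pics
python3 - <<'E'
from cell import manip
import cv2
s=manip.read_state(); print(s['clock'],s['eef_pos'],s['eef_rot'],s['finger_gap'],s['wrist_force'],manip.tip_reach)
for n in ("top","scene"):
    print(n,manip.camera_params(n)); cv2.imwrite(f"pics/{n}0.png",cv2.resize(manip.camera(n)[:,:,::-1],(800,600),interpolation=cv2.INTER_CUBIC))
E
```

```text
0.0 [ 129.52273769 -534.2717831   218.87699514] [-3.14039102e+00 -1.16722609e-04  2.37769412e-01] 94.47366553712747 [0.31910005 0.13792681 0.38504217] 14.0
top {'fovy': 52.64760305902984, 'cx': 284.1155267619203, 'cy': 214.63382177367333, 'origin': array([ 399.26202254,  -45.3290997 , 1351.59290066]), 'attitude': array([-3.02228388,  0.01306537, -1.58862654])}
scene {'fovy': 47.4291885902848, 'cx': 268.4767811891886, 'cy': 205.99668448951533, 'origin': array([1346.29250597, -353.65263685, 1248.21307509]), 'attitude': array([-2.48650758,  0.00306773,  1.17513433])}
```

View pics/top0.png

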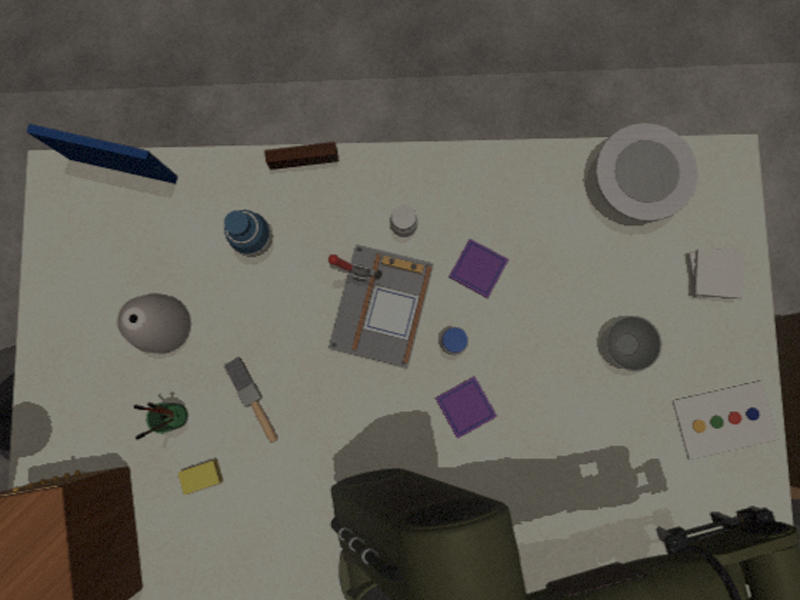

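View pics/scene0.png

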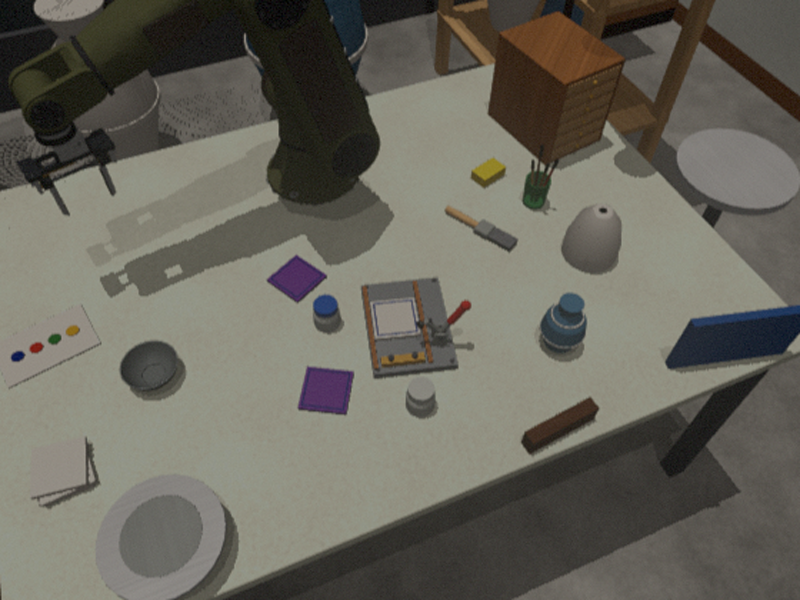

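The top view shows the fixture at (380,305), with the white blue-bordered tile in its channel at (392,312), the brass bar at (402,264), the knob at (335,260), pot_a at (403,221) and pot_b at (453,340). These could be mistaken for the tile: purple tiles at (478,268) and (465,406), and the white stack at (716,273). I choose the white tile in the channel and check it in a close crop.

Run:
```python
import cv2
t=cv2.imread("pics/top0.png"); 
c=t[200:380,300:500]; c=cv2.resize(c,(660,594),interpolation=cv2.INTER_CUBIC)
c=cv2.convertScaleAbs(c,alpha=1.6); cv2.imwrite("pics/crop1.png",c)
```

```text
(no output)
```

View pics/crop1.png

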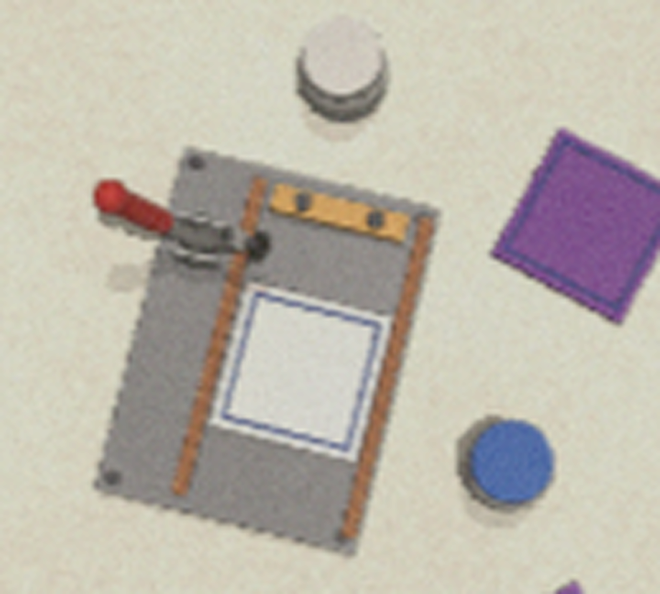

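The crop confirms the choice. The white tile has corners (252,283), (390,320), (353,462) and (213,422), and the bed has corners (185,148), (440,210), (352,555) and (96,487). The knob is at (110,197).

```bash
cat > h.py <<'E'
from cell import manip
import numpy as np
from scipy.spatial.transform import Rotation as Rn
def ray(P,uv,z):
    f=210/np.tan(np.radians(P['fovy']/2)); d=Rn.from_euler('xyz',P['attitude']).apply([(uv[0]-P['cx'])/f,(uv[1]-P['cy'])/f,1])
    o=P['origin']; return (o+d*(z-o[2])/d[2])[:2]
def fit(A,B):  # world=B, local=A
    a=A-A.mean(0); b=B-B.mean(0)
    th=np.arctan2((a[:,0]*b[:,1]-a[:,1]*b[:,0]).sum(),(a*b).sum()); c,s=np.cos(th),np.sin(th)
    R=np.array([[c,-s],[s,c]]); t=B.mean(0)-R@A.mean(0); return th,R,t,np.linalg.norm(A@R.T+t-B,axis=1)
E
python3 - <<'E'
from h import *
P=manip.camera_params("top")
cv=lambda p:[((c+.5)/3.3+o+.0)*.7-.5 for c,o in zip(p,(300,200))]
bed=np.array([ray(P,cv(p),20) for p in [(185,148),(440,210),(352,555),(96,487)]])
A=np.array([[120,115],[120,-65],[-120,-65],[-120,115.]])
th,R,t,e=fit(A,bed); print("jig yaw",th,"pos",t,"err",e)
til=np.array([ray(P,cv(p),30) for p in [(252,283),(390,320),(353,462),(213,422)]])
T=np.array([[50,50],[50,-50],[-50,-50],[-50,50.]])
tt=fit(T,til); print("tile yaw",tt[0],tt[2],tt[3],"in jig",R.T@(tt[2]-t))
for n,p,z in [("knob",(110,197),143),("bar",(272,207),36),("bar2",(404,240),36),("potA",(343,60),70),("potB",(511,463),70)]:
    w=ray(P,cv(p),z); print(n,w,R.T@(w-t))
E
```

```text
jig yaw -0.2665902339929325 pos [557.39536019   0.66292555] err [1.38145725 1.19638458 1.60701389 2.65512873]
tile yaw -0.2842213850300321 [546.75527258   2.08750701] [2.38815811 2.88799554 1.61003235 2.85644357] in jig [-10.63952116  -1.4288058 ]
knob [644.35999372 114.53274421] [ 53.89430735 132.75762397]
bar [657.04466489  20.2599382 ] [90.96646275 45.15672141]
bar2 [632.90277088 -67.4653152 ] [ 90.78804812 -45.82964734]
potA [747.51410764 -29.36610775] [191.31372     21.11732731]
potB [ 480.73323009 -132.33235168] [ -38.91726128 -148.49334238]
```

```bash
cat >> h.py <<'E'
JY=-0.2666; JT=np.array([557.4,0.7]); c,s=np.cos(JY),np.sin(JY); JR=np.array([[c,-s],[s,c]])
def st():
    S=manip.read_state(); R=Rn.from_euler('xyz',S['eef_rot']); p=S['eef_pos']
    print("t",round(S['clock'],2),"jig",np.r_[JR.T@(p[:2]-JT),p[2]].round(1),"yawerr",round(S['eef_rot'][2]-JY,3),"Fjig",np.r_[JR.T@S['wrist_force'][:2],S['wrist_force'][2]].round(2),"gap",round(S['finger_gap'],1)); return p,R
def to(x,y,z):
    p,R=st(); w=np.r_[JR@[x,y]+JT,z]; print("shift cm",(R.inv().apply(w-p)/10).round(3))
E
python3 -c "
from h import *
to(-85,-1,219)
print((0.2378-JY)/np.radians(5))
P=manip.camera_params('top')
for n,p,z in [('vase',(247,232),100),('cup',(165,415),60)]: print(n,JR.T@(ray(P,[p[0]*.7,p[1]*.7],z)-JT))"
```

```text
t 0.1 jig [-271.8 -628.8  218.9] yawerr 0.504 Fjig [-0.84 -0.46 -0.66] gap 94.1
shift cm [ 4.6696e+01 -4.5938e+01  4.6000e-02]
5.779998237279744
vase [ 72.8945321  332.15175557]
cup [-342.31697002  404.82039043]
```

```bash
python3 -m creep '[[0.06,[4,-4,0],0.5],[0.06,[8,-8,0],1],[0.06,[12,-12,0],1.5],[0.06,[16,-16,0],2],[0.06,[20,-20,0],2.5],[0.06,[24,-24,0],3],[0.06,[28,-28,0],3.5],[0.06,[32,-32,0],4],[0.06,[36,-36,0],4.5],[0.06,[40,-40,0],5],[0.06,[44,-44,0],5.5],[0.06,[46.7,-45.9,0],5.78]]'; python3 -m creep '[[0.06,[0,0,0],0],[0.06,[0,0,0],0],[0.06,[0,0,0],0]]'; python3 -c "
from h import *
to(-85,-1,100)"
```

```text
clock: 1.3
eef_pos: [444.7, -21.5, 219.5]
eef_rot: [3.142, -0.0, -0.268]
wrist_force: [1.6, -2.1, -0.0]
finger_gap: 49.8
finger_force: 0.0
clock: 1.6
eef_pos: [443.7, -24.4, 219.3]
eef_rot: [3.141, 0.001, -0.267]
wrist_force: [-1.0, 0.2, -0.4]
finger_gap: 49.6
finger_force: 0.0
t 1.6 jig [-103.   -54.2  219.3] yawerr -0.0 Fjig [-1.06 -0.05 -0.41] gap 49.6
shift cm [ 1.809 -5.321 11.925]
```

```bash
python3 -m creep '[[0.06,[0.9,-2.6,2],0],[0.06,[1.8,-5.3,5],0],[0.06,[1.8,-5.3,8],0],[0.06,[1.8,-5.3,11],0],[0.06,[1.8,-5.3,12],0],[0.06,[1.8,-5.3,12],0],[0.06,[1.8,-5.3,12],0]]'
python3 - <<'E'
from h import *
import cv2
to(-85,0,39.5)
w=manip.camera("wrist"); t=manip.camera("top")
cv2.imwrite("pics/w1.png",cv2.convertScaleAbs(np.hstack([cv2.resize(w,(400,300)),cv2.resize(t[145:265,200:360],(400,300))])[:,:,::-1],alpha=1.4))
E
```

```text
clock: 2.3
eef_pos: [476.1, 22.0, 100.8]
eef_rot: [-3.141, -0.002, -0.268]
wrist_force: [0.4, -0.5, -0.2]
finger_gap: 49.8
finger_force: 0.0
t 2.3 jig [-84.   -0.9 100.8] yawerr -0.001 Fjig [ 0.51 -0.41 -0.21] gap 49.8
shift cm [-0.105 -0.086  6.128]
```

View pics/w1.png

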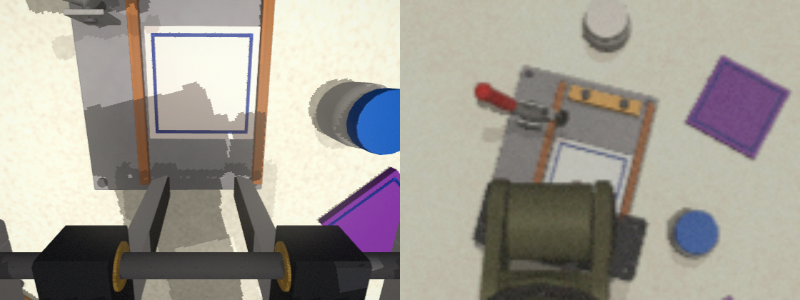

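Left panel (wrist): the tile lies square ahead, with its near edge at row 138, columns 148–257. The rails' inner edges are near columns 147 and 259, and the fingers come down behind the tile. I'll check the lateral centring numerically.

Run:
```python
from h import *
P=manip.camera_params("wrist"); st()
for n,p,z in [("railL",(147,170),28),("railR",(257,170),28),("railL2",(139,20),28),("railR2",(262,20),28),("tile nearL",(151,138),30),("tile nearR",(253,136),30),("tile farL",(147,28),30),("tile farR",(256,26),30),("bedcornerL",(96,189),20)]:
    print(n,JR.T@(ray(P,[p[0]*1.4,p[1]*1.4],z)-JT))
```

```text
t 2.4 jig [-84.   -0.6 100.9] yawerr -0.001 Fjig [0.76 0.14 0.58] gap 49.9
railL [-93.38153842  54.52116387]
railR [-93.29537207 -57.00032226]
railL2 [44.37420007 52.94594174]
railR2 [ 44.39567641 -52.61048249]
tile nearL [-59.45065289  48.15183936]
tile nearR [-57.39916928 -50.45752787]
tile farL [37.78750502 46.06497094]
tile farR [ 39.37233847 -47.36295362]
bedcornerL [-118.36137203  112.44492304]
```

```bash
python3 -m creep '[[0.06,[0,0,2],0],[0.06,[0,0,4],0],[0.06,[0,0,5],0],[0.06,[0,0,5.7],0],[0.06,[0,0,6.1],0],[0.06,[0,0,6.1],0],[0.06,[0,0,6.1],0]]'; python3 -m creep '[[0.06,[0.2,0,0],0],[0.06,[0.4,0,0],0],[0.06,[0.6,0,0],0],[0.06,[0.8,0,0],0],[0.06,[1,0,0],0],[0.06,[1.1,0,0],0],[0.06,[1.2,0,0],0],[0.06,[1.3,0,0],0],[0.06,[1.3,0,0],0]]';python3 -c "
from h import *
st()"
```

```text
clock: 3.1
eef_pos: [475.9, 22.7, 39.0]
eef_rot: [-3.141, -0.001, -0.267]
wrist_force: [0.4, 0.2, -0.3]
finger_gap: 49.8
finger_force: 0.0
clock: 4.0
eef_pos: [488.1, 19.2, 38.4]
eef_rot: [-3.142, 0.0, -0.267]
wrist_force: [0.2, 0.0, -0.2]
finger_gap: 49.8
finger_force: 0.0
t 4.0 jig [-71.7  -0.4  38.4] yawerr -0.0 Fjig [ 0.15  0.06 -0.23] gap 49.8
```

```bash
python3 -m creep '[[0.06,[0.1,0,0],0],[0.06,[0.2,0,0],0],[0.06,[0.3,0,0],0],[0.06,[0.4,0,0],0],[0.06,[0.5,0,0],0],[0.06,[0.6,0,0],0],[0.06,[0.7,0,0],0],[0.06,[0.8,0,0],0],[0.06,[0.9,0,0],0],[0.06,[1.0,0,0],0],[0.06,[1.1,0,0],0],[0.06,[1.2,0,0],0]]';python3 -c "
from h import *
st()";python3 -m creep '[[0.06,[0.15,0,0],0],[0.06,[0.3,0,0],0],[0.06,[0.45,0,0],0],[0.06,[0.6,0,0],0],[0.06,[0.75,0,0],0],[0.06,[0.9,0,0],0],[0.06,[1.05,0,0],0],[0.06,[1.2,0,0],0],[0.06,[1.35,0,0],0],[0.06,[1.5,0,0],0]]';python3 -c "
from h import *
st()"
```

```text
clock: 5.2
eef_pos: [499.7, 16.1, 38.4]
eef_rot: [3.142, 0.0, -0.267]
wrist_force: [-1.5, 0.1, -1.5]
finger_gap: 50.0
finger_force: 0.5
t 5.2 jig [-59.7  -0.4  38.4] yawerr -0.0 Fjig [-1.43 -0.32 -1.52] gap 50.0
clock: 6.2
eef_pos: [514.2, 12.1, 38.4]
eef_rot: [-3.142, 0.0, -0.267]
wrist_force: [-0.7, 0.2, 0.2]
finger_gap: 49.7
finger_force: 0.5
t 6.2 jig [-44.7  -0.4  38.4] yawerr -0.0 Fjig [-0.77  0.02  0.22] gap 49.7
```

```bash
python3 -m creep '[[0.06,[0.1,0,0],0],[0.06,[0.2,0,0],0],[0.06,[0.3,0,0],0],[0.06,[0.4,0,0],0],[0.06,[0.5,0,0],0],[0.06,[0.6,0,0],0],[0.06,[0.7,0,0],0],[0.06,[0.8,0,0],0]]' | grep force;python3 -m creep '[[0.06,[0.1,0,0],0],[0.06,[0.2,0,0],0],[0.06,[0.3,0,0],0],[0.06,[0.4,0,0],0],[0.06,[0.5,0,0],0]]' | grep force;python3 -m creep '[[0.06,[0.1,0,0],0],[0.06,[0.2,0,0],0],[0.06,[0.3,0,0],0],[0.06,[0.4,0,0],0],[0.06,[0.5,0,0],0]]' | grep force; python3 -c "
from h import *
st()"
```

```text
wrist_force: [-1.9, 0.2, 0.1]
finger_force: 0.6
wrist_force: [-1.0, 0.5, -0.9]
finger_force: 0.6
wrist_force: [-0.9, 1.1, 0.5]
finger_force: 0.7
t 8.0 jig [-26.7  -0.4  38.4] yawerr 0.0 Fjig [-1.16  0.83  0.52] gap 49.8
```

```bash
python3 -m creep '[[0.06,[0.05,0,0],0],[0.06,[0.1,0,0],0],[0.06,[0.15,0,0],0],[0.06,[0.2,0,0],0],[0.06,[0.25,0,0],0],[0.06,[0.3,0,0],0]]' | grep force; python3 -c "
from h import *
st()"
```

```text
wrist_force: [-1.1, -0.1, 0.5]
finger_force: 0.7
t 8.6 jig [-23.7  -0.4  38.5] yawerr -0.0 Fjig [-1.   -0.37  0.53] gap 50.0
```

```bash
python3 -m creep '[[0.06,[0.04,0,0],0],[0.06,[0.08,0,0],0],[0.06,[0.12,0,0],0],[0.06,[0.15,0,0],0]]' | grep force; python3 -c "
from h import *
st()"
```

```text
wrist_force: [-1.5, 0.4, -0.9]
finger_force: 0.7
t 9.0 jig [-22.2  -0.4  38.4] yawerr -0.0 Fjig [-1.5  -0.03 -0.9 ] gap 49.6
```

```bash
python3 -m creep '[[0.06,[0.03,0,0],0],[0.06,[0.06,0,0],0],[0.06,[0.09,0,0],0],[0.06,[0.12,0,0],0]]' | grep force; python3 -c "
from h import *
st()"
```

```text
wrist_force: [-1.2, 0.7, -0.3]
finger_force: 0.7
t 9.4 jig [-21.   -0.4  38.4] yawerr 0.0 Fjig [-1.3   0.35 -0.32] gap 49.9
```

```bash
python3 -m creep '[[0.06,[0.03,0,0],0],[0.06,[0.06,0,0],0],[0.06,[0.09,0,0],0]]' | grep force; python3 -c "
from h import *
st()"
```

```text
wrist_force: [-1.4, -0.6, 0.4]
finger_force: 0.7
t 9.7 jig [-20.1  -0.4  38.5] yawerr 0.0 Fjig [-1.14 -0.97  0.35] gap 50.1
```

```bash
python3 -m creep '[[0.06,[0.03,0,0],0],[0.06,[0.06,0,0],0],[0.06,[0.08,0,0],0]]' | grep force; python3 -c "
from h import *
st()"
```

```text
wrist_force: [-5.7, 0.9, 2.6]
finger_force: 2.8
t 10.0 jig [-19.7  -0.4  38.4] yawerr 0.0 Fjig [-5.73 -0.62  2.64] gap 50.3
```

```bash
python3 -m creep '[[0.06,[0.03,0,0],0],[0.06,[0.05,0,0],0],[0.06,[0.07,0,0],0]]' | grep force; python3 -c "
from h import *
st()"
```

```text
wrist_force: [-9.8, 2.9, 6.5]
finger_force: 5.1
t 10.3 jig [-19.6  -0.4  38.4] yawerr 0.0 Fjig [-10.22   0.26   6.51] gap 49.8
```

```bash
python3 -m creep '[[0.06,[0.02,0,0],0],[0.06,[0.04,0,0],0],[0.06,[0.06,0,0],0]]' | grep force; python3 -c "
from h import *
st()"
```

```text
wrist_force: [-13.6, 3.2, 8.9]
finger_force: 7.1
t 10.6 jig [-19.5  -0.4  38.3] yawerr 0.0 Fjig [-13.94  -0.52   8.85] gap 49.8
```

The bar is reached at TCP x of about -20. Batching those steps took the force to 14 N, so I'm easing off now to about 7 N and holding there.

```bash
python3 -m creep '[[0.06,[-0.11,0,0],0],[0.06,[-0.11,0,0],0]]' | grep force; python3 -c "
from h import *
st()"
```

```text
wrist_force: [-6.5, 1.9, 3.3]
finger_force: 3.2
t 10.8 jig [-19.6  -0.4  38.4] yawerr 0.0 Fjig [-6.74  0.08  3.34] gap 49.9
```

Fx is 6.7 N and the total about 7.5 N, both inside the band. I hold here for 0.8 s.

```bash
python3 -m creep '[[0.06,[0,0,0],0],[0.06,[0,0,0],0],[0.06,[0,0,0],0],[0.06,[0,0,0],0]]' | grep force;python3 -m creep '[[0.06,[0,0,0],0],[0.06,[0,0,0],0],[0.06,[0,0,0],0],[0.06,[0,0,0],0]]' | grep force; python3 -c "
from h import *
st()"
```

```text
wrist_force: [-6.9, 1.0, 4.5]
finger_force: 3.4
wrist_force: [-6.9, 1.1, 4.0]
finger_force: 3.4
t 11.6 jig [-19.7  -0.4  38.4] yawerr -0.0 Fjig [-6.92 -0.75  4.03] gap 50.1
```

```bash
python3 -m creep '[[0.06,[-0.3,0,0],0],[0.06,[-1,0,0],0],[0.06,[-2,0,0],0],[0.06,[-3,0,0],0],[0.06,[-3,0,-3],0],[0.06,[-3,0,-7],0],[0.06,[-3,0,-11],0],[0.06,[-3,0,-15],0],[0.06,[-3,0,-18],0],[0.06,[-3,0,-18],0],[0.06,[-3,0,-18],0]]' | grep force;python3 - <<'E'
from h import *
import cv2
to(55,172,215)
P=manip.camera_params("wrist"); np.save("P.npy",[P],allow_pickle=True)
w=manip.camera("wrist")
cv2.imwrite("pics/w2.png",cv2.convertScaleAbs(cv2.resize(w,(800,600))[:,:,::-1],alpha=1.2))
E
```

```text
wrist_force: [1.6, 0.5, -1.0]
finger_force: 0.0
t 12.7 jig [-49.6  -0.4 218.3] yawerr 0.0 Fjig [ 1.4   0.86 -1.03] gap 50.0
shift cm [ 10.466 -17.234   0.342]
```

View pics/w2.png

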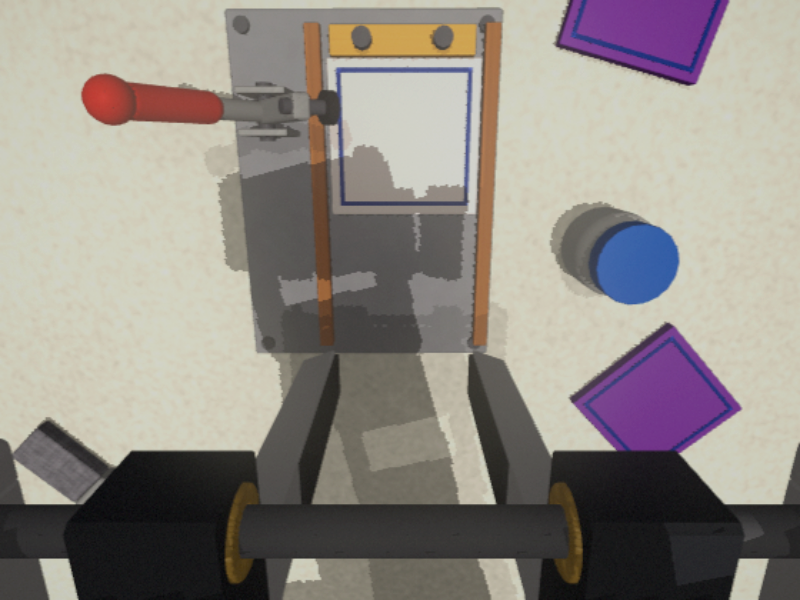

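The tile's far edge (row 58) sits against the brass bar (row 56), squarely in the channel. The knob is at (108,98). Next I go over to the knob's +y side and close the fingers.

```bash
python3 -c "
from h import *
P=np.load('P.npy',allow_pickle=True)[0]
print(JR.T@(ray(P,[108*.7,98*.7],141)-JT))"; python3 -m creep '[[-1,[2,-3.5,0],0],[-1,[4,-7,0],0],[-1,[6,-10.5,0],0],[-1,[8,-13.5,0],0],[-1,[10,-16.5,0],0],[-1,[10.4,-17.2,0],0],[-1,[10.4,-17.2,0],0],[-1,[10.4,-17.2,0],0],[-1,[10.4,-17.2,0],0]]' 10| grep force;python3 -c "
from h import *
to(55,172,143)"
```

```text
[ 55.60453725 132.32861247]
wrist_force: [0.4, 0.0, 0.6]
finger_force: 0.0
t 13.65 jig [ 54.5 170.6 218.6] yawerr -0.001 Fjig [0.4  0.12 0.63] gap 0.6
shift cm [ 0.047 -0.14   7.556]
```

```bash
python3 -m creep '[[-1,[0,-0.1,2.5],0],[-1,[0,-0.1,5],0],[-1,[0,-0.1,7],0],[-1,[0,-0.1,7.5],0],[-1,[0,-0.1,7.5],0],[-1,[0,-0.1,7.5],0]]' | grep force;python3 -m creep '[[-1,[0,0.2,0],0],[-1,[0,0.4,0],0],[-1,[0,0.6,0],0],[-1,[0,0.8,0],0],[-1,[0,1,0],0],[-1,[0,1.1,0],0]]' | grep force;python3 -c "
from h import *
st()"
```

```text
wrist_force: [0.0, 0.1, -0.2]
finger_force: 0.0
wrist_force: [-0.4, -0.5, 0.1]
finger_force: 0.0
t 14.85 jig [ 54.9 161.4 143.5] yawerr -0.0 Fjig [-0.23 -0.59  0.06] gap 0.5
```

```bash
python3 -m creep '[[-1,[0,0.1,0],0],[-1,[0,0.2,0],0],[-1,[0,0.3,0],0],[-1,[0,0.4,0],0],[-1,[0,0.5,0],0]]' | grep force;python3 -c "
from h import *
st()"; python3 -m creep '[[-1,[0,0.05,0],0],[-1,[0,0.1,0],0],[-1,[0,0.15,0],0],[-1,[0,0.2,0],0]]' | grep force;python3 -c "
from h import *
st()"
```

```text
wrist_force: [-0.5, -0.1, 0.4]
finger_force: 0.0
t 15.35 jig [ 54.8 156.6 143.5] yawerr -0.0 Fjig [-0.42 -0.23  0.37] gap 0.6
wrist_force: [1.3, 5.5, 1.1]
finger_force: 3.2
t 15.75 jig [ 54.8 155.3 143.8] yawerr 0.0 Fjig [-0.21  5.64  1.12] gap 0.7
```

```bash
python3 -m creep '[[-1,[0,0.05,0],0],[-1,[0,0.1,0],0],[-1,[0,0.15,0],0],[-1,[0,0.2,0],0]]' | grep force;python3 -c "
from h import *
st()"
```

```text
wrist_force: [1.0, 8.5, 4.9]
finger_force: 4.5
t 16.15 jig [ 54.9 153.9 144.4] yawerr 0.001 Fjig [-1.28  8.45  4.94] gap 0.2
```

```bash
python3 -m creep '[[-1,[0,0.07,-0.04],0],[-1,[0,0.14,-0.08],0],[-1,[0,0.21,-0.12],0],[-1,[0,0.28,-0.16],0],[-1,[0,0.35,-0.2],0],[-1,[0,0.42,-0.24],0]]' | grep force;python3 -c "
from h import *
st()"
```

```text
wrist_force: [1.1, 7.4, 5.7]
finger_force: 4.1
t 16.75 jig [ 54.9 149.6 147. ] yawerr 0.001 Fjig [-0.87  7.42  5.71] gap 0.6
```

```bash
python3 -m creep '[[-1,[0,0.1,-0.04],0],[-1,[0,0.2,-0.08],0],[-1,[0,0.3,-0.13],0],[-1,[0,0.4,-0.17],0],[-1,[0,0.5,-0.21],0],[-1,[0,0.6,-0.25],0],[-1,[0,0.7,-0.29],0],[-1,[0,0.8,-0.33],0],[-1,[0,0.9,-0.37],0],[-1,[0,1,-0.41],0]]' | grep force;python3 -c "
from h import *
st()"
```

```text
wrist_force: [-0.8, 8.5, 9.2]
finger_force: 4.6
t 17.75 jig [ 55.  139.7 151.6] yawerr 0.001 Fjig [-3.02  7.98  9.2 ] gap -0.0
```

```bash
python3 -m creep '[[-1,[0,0.1,-0.03],0],[-1,[0,0.2,-0.06],0],[-1,[0,0.3,-0.1],0],[-1,[0,0.4,-0.13],0],[-1,[0,0.5,-0.16],0],[-1,[0,0.6,-0.19],0],[-1,[0,0.7,-0.22],0],[-1,[0,0.8,-0.25],0],[-1,[0,0.9,-0.28],0],[-1,[0,1,-0.3],0]]' | grep force;python3 -c "
from h import *
st()"
```

```text
wrist_force: [1.2, 4.9, 7.6]
finger_force: 3.2
t 18.75 jig [ 55.4 129.3 154.7] yawerr 0.0 Fjig [-0.13  5.03  7.6 ] gap 0.4
```

```bash
python3 -m creep '[[-1,[0,0.1,-0.05],0],[-1,[0,0.2,-0.1],0],[-1,[0,0.3,-0.15],0],[-1,[0,0.4,-0.2],0],[-1,[0,0.5,-0.24],0],[-1,[0,0.6,-0.28],0],[-1,[0,0.7,-0.31],0],[-1,[0,0.8,-0.34],0],[-1,[0,0.9,-0.36],0],[-1,[0,1,-0.38],0]]' | grep force;python3 -c "
from h import *
st()"
```

```text
wrist_force: [0.7, 1.2, 2.6]
finger_force: 1.1
t 19.75 jig [ 54.7 118.2 156.5] yawerr -0.0 Fjig [0.39 1.32 2.58] gap 0.5
```

```bash
python3 -m creep '[[-1,[0,0.1,-0.01],0],[-1,[0,0.2,-0.02],0],[-1,[0,0.3,-0.03],0],[-1,[0,0.4,-0.04],0],[-1,[0,0.5,-0.05],0],[-1,[0,0.6,-0.05],0],[-1,[0,0.7,-0.05],0],[-1,[0,0.8,-0.05],0],[-1,[0,0.9,-0.05],0],[-1,[0,1,-0.05],0]]' | grep force;python3 -c "
from h import *
st()"
```

```text
wrist_force: [-0.2, 0.6, 1.0]
finger_force: 0.2
t 20.75 jig [ 54.8 108.3 157.1] yawerr -0.0 Fjig [-0.32  0.53  1.05] gap 0.5
```

```bash
python3 -m creep '[[-1,[0,0.1,0],0],[-1,[0,0.2,0],0],[-1,[0,0.3,0],0],[-1,[0,0.4,0],0],[-1,[0,0.5,0],0],[-1,[0,0.6,0],0],[-1,[0,0.7,0],0],[-1,[0,0.7,0],0],[-1,[0,0.7,0],0],[-1,[0,0.7,0],0]]' | grep force;python3 - <<'E'
from h import *
import cv2
st(); t=manip.camera("top"); s=manip.camera("scene")
cv2.imwrite("pics/c3.png",cv2.convertScaleAbs(np.hstack([cv2.resize(t[145:265,200:360],(400,300)),cv2.resize(s[170:290,220:380],(400,300))])[:,:,::-1],alpha=1.4))
E
```

```text
wrist_force: [0.2, -0.3, -0.0]
finger_force: 0.0
t 21.75 jig [ 54.8 101.5 157.2] yawerr 0.0 Fjig [ 0.24 -0.28 -0.01] gap 0.4
```

View pics/c3.png

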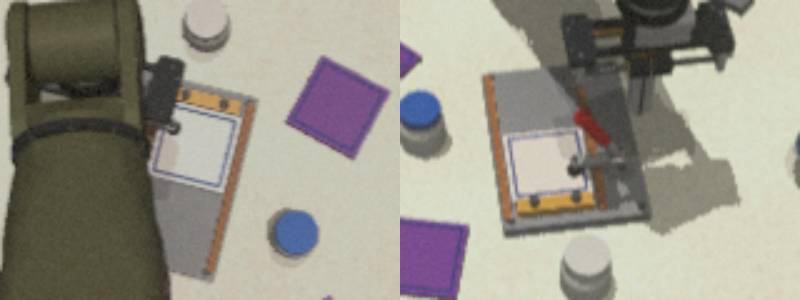

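The scene crop (right) shows the handle thrown over, with the red sleeve at (593,128), and the pad down on the tile at (577,168). I back the fingers away and up.

```bash
python3 -m creep '[[-1,[0,-1,-0.5],0],[-1,[0,-2,-2],0],[-1,[0,-4,-4],0],[-1,[-3,-6,-6],0],[-1,[-7,-8,-8],0],[-1,[-11,-10,-9],0],[-1,[-15,-12,-9],0],[-1,[-15,-12,-9],0],[-1,[-15,-12,-9],0],[-1,[-15,-12,-9],0]]' | grep force;python3 - <<'E'
from h import *
import cv2
st(); w=manip.camera("top"); s=manip.camera("scene")
cv2.imwrite("pics/c4.png",cv2.convertScaleAbs(np.hstack([cv2.resize(w[145:265,200:360],(400,300)),cv2.resize(s[170:290,220:380],(400,300))])[:,:,::-1],alpha=1.4))
E
```

```text
wrist_force: [-0.4, -1.1, -0.4]
finger_force: 0.0
t 22.85 jig [-94.6 221.4 247.3] yawerr -0.0 Fjig [-0.07 -1.15 -0.36] gap 0.8
```

View pics/c4.png

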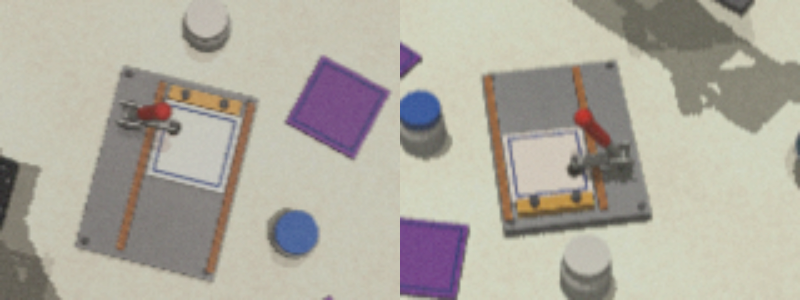

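The clamp is closed, with its pad on the tile at (173,128) on the left and (577,167) on the right. The tile is still against the brass bar, the pots haven't moved and the robot is clear, so I'm handing in.

```bash
python3 -c "
from cell import manip
print(manip.sign_off())"
```

```text
the job is handed in; nothing more can be done
None
```

The tile is home and was held against the bar at about 7 N for 0.8 s, the clamp is snapped down on it, and the job is handed in at about 23 s; while finding the bar, one push on the tile briefly read 14 N level (about 16.5 N with the vertical part), which may count as over the 15 N limit.

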